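# Restock the spring-pusher display lane

## Task

Restock the empty lane of the display tray: take the tall carton out of the stock rack, stand it upright on the counter and let go to change your grip, then use it to press the spring pusher back and slip it down between the pusher and the lane's front stop. Leave it standing upright on the lane floor, broad face against the front stop with the pusher closed up behind it, and leave everything else on the counter as it is.

Things in the scene. Friction and masses are not known exactly. Their poses are not given: they have to be found in the camera images.
- tall_carton: The carton to load: white card with a blue band, 34 mm deep (its x) by 52 mm wide (its y) by 100 mm tall (z), about 0.12 kg; broad faces alike. Origin at the centre of its underside. It starts in either of the rack's bays; the other holds a short carton. The counter about 0.44 m straight ahead of the robot, between rack and tray, is free for standing it down.
- rack: Fixed metal stock rack. Origin on the counter at its centre, z up. Cartons stand on its floor plate, 75 (x) by 132 (y) mm, 4 mm thick, their x axis along the rack's x. Upright plates at y = -63, 0 and 63 mm, 6 mm thick, 30 mm deep in x, 106 mm high, form two bays 57 mm wide, centred at y = +-31.5 mm; open above and at -x and +x, so the tall carton can be gripped only on its broad faces.
- tray: Fixed grey display tray, two lanes along its x axis, x pointing away from the front stops. Origin on the counter, z up; base 6 mm thick, x -110 to 130, y -106 to 98 mm; back wall 56 mm high at x = 128. The lane to load is the empty one at y = +45 mm; that at y = -58 is full of fixed cartons 50 mm wide, 66 mm tall.
- stop_top (a point): Middle of the top inner edge of the front stop of the lane to load, 40 mm above the lane floor (46 mm above the counter). The stop is an upright plate 4 mm thick. The lane is 57 mm wide between side rails that rise 22 mm above the lane floor.
- lane_seat (a point): Point on the lane floor (6 mm above the counter) where the centre of the tall carton's underside lies when it is fully home against the front stop; 17 mm behind the stop's inner face. Its axes are the tray's: x away from the front stop along the lane, y across the lane. In its place the carton's 34 mm depth lies along this x.
- pusher_face (a point): Point on the middle of the front face of the spring pusher of the lane to load, 80 mm above the lane floor; axes as the tray's. The white pusher plate is 46 mm wide and 4 mm thick, upright, and its top lies 96 mm above the lane floor (102 mm above the counter). It slides along the lane, away from the front stop when pressed.
- pusher (a joint): Travel of the pusher away from the front stop, 0 (rest) to 0.035 m (end). The gap from stop to pusher is 10 mm at 0, 45 mm at 0.035; with the carton home it reads 0.024. The spring pushes towards the stop, 3 N at 0, 6.5 N at 0.035; no latch. The full gap is too small for carton and finger together: hold the carton by its narrow (34 mm) sides, over the low rails.
- short_carton: Bystander: carton of the same make, 34 x 52 mm and 66 mm tall, standing in the rack's other bay. Origin at the centre of its underside.
- tape_roll: Bystander: brown tape roll lying flat, 76 mm across, 24 mm high; origin at the centre of its underside.
- gel_bottle: Bystander: clear bottle, 54 mm across, 130 mm high; origin at the centre of its underside.
- jar: Bystander: glass jar with white lid, 64 mm across, 75 mm high; origin at the centre of its underside.
- tub: Bystander: open white tub, 100 mm across, 70 mm high; origin at the centre of its underside.
- calculator: Bystander: flat black pocket calculator, 120 x 75 x 14 mm; origin at the centre of its underside.
- marker: Bystander: black marker pen lying down, 14 mm thick, 120 mm long along its x; it can roll. Origin on its underside at mid length.
Mind the look-alikes: they are no part of the job. Leave any black or purple look-alike of the tall_carton alone. Leave any red look-alike of the rack alone.

How it is judged:
By the outcome, as a careful person would: the job done as asked, in the order asked, and still so for the second after the job is handed in, with the robot touching nothing.
It also fails if it takes over 69 s, if anything falls off the work surface, if the arm or the gripper's body presses on something with over 40 N, if the wrist force passes 120 N, or if a joint passes its speed limit or range.

## Robot

A 7-joint arm with a two-finger parallel gripper is mounted at the origin on the work surface. World frame = base frame: x ahead of the robot, y to its left, z up, the work surface at z = 0. Lengths are in m, angles in rad, forces in N, time in s.
With the tool pointing down it reaches from about 0.4 to 0.85 m from the base axis. Payload 4.5 kg.
Tool frame: the origin (TCP) lies at the very end of the fingers, on their centre line; the grasp point (between the pads) lies 19 mm behind it; y points along the fingers, x is the direction in which the jaws open and shut, and the axes are right-handed (so a half turn about y gives the same grasp; the last joint's range is limited). The gripper opens to 88 mm and grips with 3 to 60 N. Pads are 18 mm wide; open, the fingers measure 123 mm over their backs; the gripper's body (75 mm by 187 mm) begins 45 mm behind the grasp point.
Start: joints at [1.33, 0.689, -0.195, 1.565, 0.157, 0.902, -0.215], TCP at [0.17, -0.602, 0.239] pointing down, gripper open.
Joint ranges: [-3.01, 3.01], [-0.46, 2.08], [-1.47, 1.51], [0.13, 2.56], [-1, 4.14], [0.04, 2.09], [-2.66, 2.66]. Speed limits (rad/s): [2.57, 2.57, 3.14, 3.14, 3.14, 3.14, 3.14].

## Interface

Orientations are given as a unit quaternion [x, y, z, w].
In Python, from plant import r gives the robot as it stands.
- The arm moves only by the shell command python3 -m inch 'ROWS' [OPENING] [FORCE]. ROWS is JSON, a list of rows, each a list of 6 numbers: the shift along the tool's x, y, z in mm, then the turn, a rotation vector about the tool's x, y, z in rad. In form: [[x, y, z, ax, ay, az], ...]. A call has 1 to 12 rows; each row shifts and turns the commanded pose from where the row before left it, along the tool's axes as they then stand; what a row does not reach is not made up. A row lasts 1/12 s, in which the tool goes at most 41.7 mm and 7.16 degrees, less where a joint would pass 70% of its speed; a pose out of reach is approached as far as the arm can. A call is refused whole if a number of a shift passes 41.7 or a number of a turn 0.125, either way. A call with a gripper value outside its range is refused whole. OPENING is the finger opening in mm, from 0 to 88.1, set as the call begins (- or left out, the last holds). The fingers move at their own pace and stop on an object; FORCE is the grip in N (left out, the last holds). Time passes only in rows, so rows that do not move let the fingers close. It gives the time, the measured TCP pose, the force and the opening at its end, in the units of the state.
- r.get_state(): the state, without advancing time (a new reading comes with each control period).
- r.snapshot(name): name is "scene" or "top" or "wrist"; returns a dict with "img" (384x512x3 uint8, red, green, blue), "range_z" (384x512 float32, m along the optical axis (not along the pixel's ray), 0 where there is no reading), "mtx" (3x3 intrinsics, pixels), "camera_from_world" (4x4, takes a point from world to camera coordinates); the wrist camera has in their place "tool_from_camera" (4x4, takes a point from camera to tool coordinates, whose origin is the TCP and whose axes are the tool frame's). Camera axes: x right, y down, z forward; pixel columns grow to the right and rows downward; lengths in m; the calibration is good to about 2 mm. A picture is of the moment at which its call begins: read the wrist's pose just before it.
- r.finish_job(): hands the job in, once; it reports no verdict.
The state is a dict: "clock": time; "q": joint angles; "qd": joint speeds; "joint_torque": joint torques, N m; "tool_pos": TCP position; "eef_rot": TCP orientation; "contact_force": force on the tool from outside, world axes, zero at the start; "moment": the same for the moment, N m; "opening": opening from 0.0 (shut) to 1.0 (fully open).
Only numpy, scipy, OpenCV 4.12 (cv2) and the standard library are available. Lean on these libraries where they do the work, as an engineer would, in place of code of your own. Each camera call takes 0.05 s, during which the arm holds its last target.

## Working session

There is one attempt and no reset: what is moved stays moved. The work goes in short steps, Python scripts to look and compute and a shell command to move; the robot and the scene stay as the last step left them, time stands still between calls to the robot, and variables do not carry over. Pictures are saved under pics/ and viewed, and the job is handed in when it is done.

```bash
ls; mkdir -p pics; python3 - <<'E'
from plant import r
import cv2,numpy as np,pickle
print(r.get_state())
for n in("scene","top"):
    s=r.snapshot(n); pickle.dump(s,open(f'{n}.pkl','wb'))
    cv2.imwrite(f'pics/{n}0.png',cv2.resize(s['img'][:,:,::-1],(800,600),interpolation=cv2.INTER_CUBIC))
    print(s['mtx'],s['camera_from_world'])
E
```

```text
pics
{'clock': 0.0, 'q': array([ 1.3297829 ,  0.68999565, -0.19445373,  1.56632555,  0.15729526,
        0.90249834, -0.21510867]), 'qd': array([-0.0012431 ,  0.00058031, -0.00084623,  0.00103028,  0.0010621 ,
        0.0011597 ,  0.00144278]), 'joint_torque': array([ 1.84165447e-04, -5.27556646e+01, -1.26656268e+00, -1.53422749e+01,
       -5.25838591e-02,  6.55785960e-03,  1.53123374e-04]), 'tool_pos': array([ 0.16935653, -0.60096759,  0.23790615]), 'eef_rot': array([-0.56343524,  0.42734497, -0.42624094,  0.56412381]), 'contact_force': array([-0.17109874, -0.84411839,  0.14937884]), 'moment': array([-0.08440503, -0.00957696,  0.03435682]), 'opening': 0.9986983744552925}
[[487.00380427   0.         251.79249213]
 [  0.         487.00380427 191.32701139]
 [  0.           0.           1.        ]] [[-0.78121814  0.62424695 -0.00373608  0.45077035]
 [ 0.51266969  0.63814624 -0.57440331 -0.23525056]
 [-0.35618535 -0.45064967 -0.81856391  1.80736952]
 [ 0.          0.          0.          1.        ]]
[[461.99453513   0.         253.77541147]
 [  0.         461.99453513 198.7932068 ]
 [  0.           0.           1.        ]] [[-2.23528471e-03 -9.99961925e-01  8.43511319e-03 -1.80316160e-02]
 [-9.93000070e-01  1.22343491e-03 -1.18107430e-01  5.53585441e-01]
 [ 1.18092613e-01 -8.64007172e-03 -9.92964996e-01  1.37633150e+00]
 [ 0.00000000e+00  0.00000000e+00  0.00000000e+00  1.00000000e+00]]
```

View pics/scene0.png

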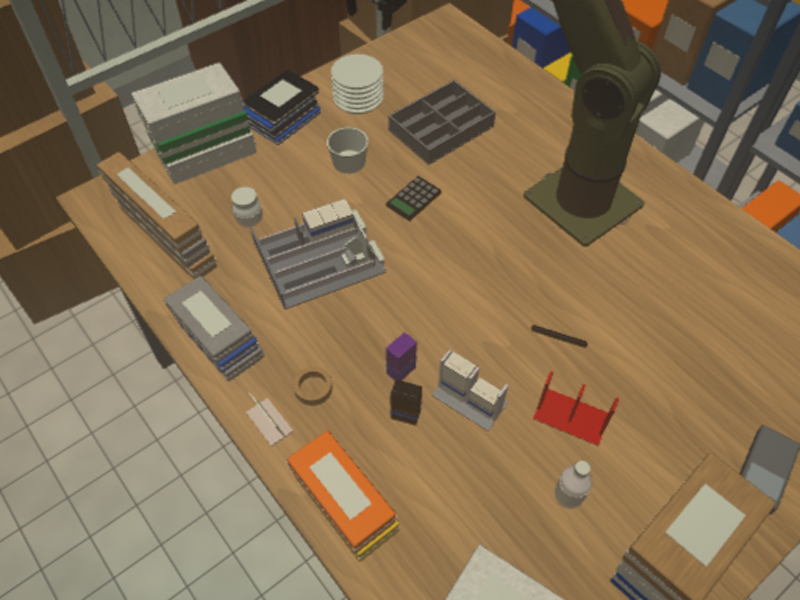

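View pics/top0.png

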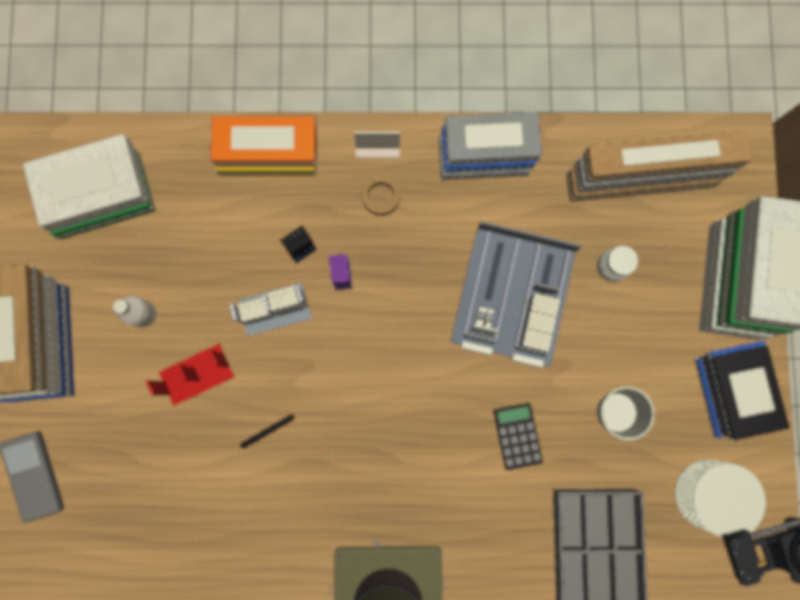

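The scene view shows the grey rack with two white cartons at about (459,372) and (487,396). The purple (401,355) and black (406,400) look-alikes are apart from it, and the red look-alike rack is at (577,415). The tray is at (320,250), with its empty lane nearer the stop at (355,250). Next I'll crop in close and use depth.

```bash
cat > h.py <<'E'
import numpy as np,cv2,pickle
def cloud(s):
    d=s['range_z'];K=s['mtx'];T=np.linalg.inv(s['camera_from_world'])
    v,u=np.mgrid[:d.shape[0],:d.shape[1]]
    P=np.stack([(u-K[0,2])/K[0,0]*d,(v-K[1,2])/K[1,1]*d,d,np.ones_like(d)],-1)@T.T
    P=P[...,:3]; P[d<=0]=np.nan; return P
def proj(s,p):
    c=s['camera_from_world']@np.append(p,1);c=c[:3]/c[2];return (s['mtx']@c)[:2]
def ray(s,u,v,z):
    K=s['mtx'];T=np.linalg.inv(s['camera_from_world']);d=T[:3,:3]@np.array([(u-K[0,2])/K[0,0],(v-K[1,2])/K[1,1],1])
    o=T[:3,3];return o+d*(z-o[2])/d[2]
E
python3 - <<'E'
from h import *
S=pickle.load(open('scene.pkl','rb'));T=pickle.load(open('top.pkl','rb'))
for n,s,(u0,v0,w,h) in(('sr',S,(235,210,100,70)),('st',S,(155,120,100,80)),('tr',T,(140,150,90,70)),('tt',T,(280,135,100,105))):
    c=s['img'][v0:v0+h,u0:u0+w,::-1];cv2.imwrite(f'pics/{n}.png',cv2.resize(c,None,fx=400/w,fy=400/w,interpolation=cv2.INTER_CUBIC))
a=[cv2.imread(f'pics/{n}.png') for n in('sr','st','tr','tt')]
H=300
cv2.imwrite('pics/crops.png',np.vstack([np.hstack([cv2.resize(a[0],(400,280)),cv2.resize(a[1],(400,320))[:280]]),np.hstack([cv2.resize(a[2],(400,311)),cv2.resize(a[3],(400,420))[:311]])]))
for n,s in(('S',S),('T',T)):
    P=cloud(s);z=P[...,2]
    ok=(P[...,0]>.2)&(P[...,0]<.9)&(abs(P[...,1])<.6)
    print(n,np.nanmedian(z[ok]))
    for zz,tol in((.104,.006),(.070,.006),(.106,.004)):
        m=(ok&(abs(z-zz)<tol)).astype(np.uint8)
        k,l,st,c=cv2.connectedComponentsWithStats(m)
        for i in range(1,k):
            if st[i,4]>8: print(zz,st[i],np.round(np.nanmedian(P[l==i],0),3), s['img'][l==i].mean(0).astype(int))
E
```

```text
S 0.0006751741257515764
0.104 [115 150  16  14  54] [ 0.823 -0.376  0.101] [102  91  76]
0.104 [114 177  47  47 870] [ 0.871 -0.196  0.105] [151 146 130]
0.104 [247 214  18  16 126] [0.634 0.091 0.1  ] [106  63 111]
0.104 [282 224  24  20 234] [0.576 0.194 0.104] [177 166 143]
0.104 [348 238   6   9  19] [0.464 0.32  0.105] [152  60  42]
0.104 [250 243  20  14 135] [0.684 0.172 0.101] [61 50 39]
0.104 [318 246   7   9  24] [0.552 0.286 0.106] [161 150 139]
0.104 [369 246   6  10  21] [0.439 0.376 0.105] [150  61  42]
0.104 [391 254   5  10  23] [0.408 0.431 0.105] [145  54  38]
0.104 [364 300  13  10  42] [0.564 0.491 0.102] [156 146 133]
0.104 [286 349  68  35 927] [0.788 0.522 0.1  ] [183 179 158]
0.07 [225  59   8   4  12] [ 0.239 -0.572  0.068] [135 134 116]
0.07 [209  82  16  19  54] [ 0.388 -0.476  0.069] [136 131 112]
0.07 [223  82  12  19  43] [ 0.324 -0.439  0.067] [135 132 114]
0.07 [148 120  16  14 123] [ 0.652 -0.448  0.073] [165 163 141]
0.07 [194 127  32  20 340] [ 0.533 -0.291  0.071] [178 168 143]
0.07 [188 140   5   7   9] [ 0.6   -0.318  0.066] [102  93  81]
0.07 [ 
[... 3609 characters left out ...]
65 164 144]
0.07 [446 298   5   5  10] [ 0.252 -0.583  0.066] [184 183 160]
0.07 [439 306   4  13  19] [ 0.218 -0.559  0.066] [185 184 161]
0.106 [286  81  60  22 887] [ 0.87  -0.198  0.105] [171 171 155]
0.106 [389 114   8   2   9] [ 0.795 -0.43   0.104] [99 93 81]
0.106 [171 183  22  15 135] [0.571 0.192 0.104] [201 194 170]
0.106 [168 188   4  10  21] [0.562 0.226 0.105] [183 180 172]
0.106 [ 80 194   5   8  10] [0.549 0.476 0.106] [147 141 128]
0.106 [147 194   4  10  19] [0.548 0.287 0.106] [174 164 152]
0.106 [133 224   6  10  22] [0.46  0.32  0.106] [169  39  34]
0.106 [113 233   6  10  22] [0.433 0.377 0.104] [169  37  33]
0.106 [ 93 245   6   8  17] [0.404 0.433 0.105] [164  68  48]
```

View pics/crops.png

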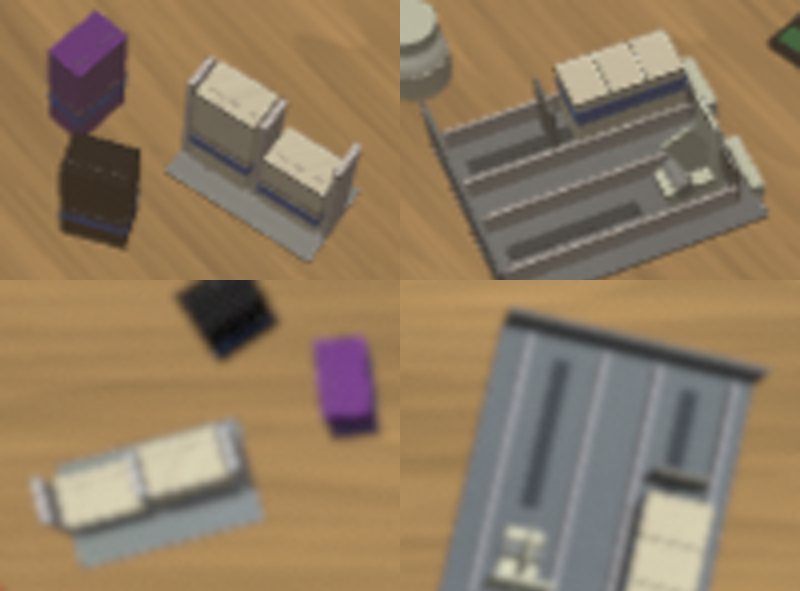

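The lists show the tall carton, with its top at z 0.104, at about (0.573, 0.194). The other candidates are ruled out as follows:
- **Short carton:** (0.557, 0.252), top at z 0.07.
- **Purple look-alike:** (0.63, 0.09).
- **Black look-alike:** (0.68, 0.17).

The close crop confirms it is the taller white carton with a blue band, in the grey rack (crop (235,90)). Next I'll measure yaw.

```bash
python3 - <<'E'
from h import *
from plant import r
from scipy.spatial.transform import Rotation as R
for n in('scene','top'):
    s=pickle.load(open(n+'.pkl','rb'));P=cloud(s);img=s['img'].astype(int)
    white=(img.min(2)>140)
    def fit(lbl,box,z0,tol=.006,col=True):
        x0,x1,y0,y1=box
        m=(P[...,0]>x0)&(P[...,0]<x1)&(P[...,1]>y0)&(P[...,1]<y1)&(abs(P[...,2]-z0)<tol)
        if col: m&=white
        v,u=np.nonzero(m)
        # cast onto plane z0
        q=np.array([ray(s,a,b,z0)[:2] for a,b in zip(u,v)])
        rc=cv2.minAreaRect((q*1000).astype(np.float32)); print(n,lbl,len(q),'mean',q.mean(0).round(4),'rect',np.round(rc[0],1),np.round(rc[1],1),round(rc[2],1))
    fit('tall',(.53,.62,.16,.228),.104)
    fit('short',(.5,.6,.225,.29),.070)
    fit('lane',(.4,.6,-.36,-.24),.072)
    fit('pushertop',(.48,.55,-.23,-.13),.102,.006,False)
st=r.get_state();M=R.from_quat(st['eef_rot']).as_matrix();print(M.round(3))
E
```

```text
scene tall 172 mean [0.5735 0.1938] rect [573.7 192.9] [32.3 65.6] 14.8
scene short 156 mean [0.5578 0.2533] rect [557.1 254.2] [32.  49.3] 15.0
scene lane 260 mean [ 0.5306 -0.2934] rect [ 530.4 -293. ] [46.1 98.3] 75.7
scene pushertop 17 mean [ 0.5187 -0.182 ] rect [ 518.2 -183.2] [46.9  4.6] 73.6
top tall 245 mean [0.5704 0.1944] rect [570.4 194.7] [33.9 69.6] 16.1
top short 174 mean [0.5538 0.2564] rect [553.6 256.3] [33.8 48.5] 16.1
top lane 533 mean [ 0.5274 -0.2924] rect [ 527.9 -292.4] [ 48.4 101.9] 76.2
top pushertop 23 mean [ 0.5147 -0.1807] rect [ 514.3 -182.3] [44.8  4.2] 75.8
[[ 0.271 -0.001  0.962]
 [-0.962  0.002  0.271]
 [-0.002 -1.    -0.   ]]
```

```bash
python3 -m inch '[[-1,0,40,0,-0.0645,0],[-1,0,40,0,-0.0645,0],[-1,0,40,0,-0.0645,0],[-1,0,40,0,-0.0645,0],[-1,0,40,0,-0.0645,0],[-1,0,40,0,-0.0645,0],[-1,0,40,0,-0.0645,0],[-1,0,40,0,-0.0645,0],[-1,0,40,0,-0.0645,0],[-1,0,40,0,-0.0645,0],[-1,0,40,0,-0.0645,0],[-1,0,40,0,-0.0645,0]]' 88
cat >> h.py <<'E'
def wrist(name):
    from plant import r
    from scipy.spatial.transform import Rotation as R
    st=r.get_state();s=r.snapshot('wrist')
    W=np.eye(4);W[:3,:3]=R.from_quat(st['eef_rot']).as_matrix();W[:3,3]=st['tool_pos']
    s['camera_from_world']=np.linalg.inv(W@s['tool_from_camera']);s['st']=st
    pickle.dump(s,open(name+'.pkl','wb'));cv2.imwrite(f'pics/{name}.png',cv2.resize(s['img'][:,:,::-1],(800,600)))
    print(st['clock'],st['tool_pos'].round(4),st['q'].round(2),st['opening'].round(3),st['contact_force'].round(1)); print(W[:3,:3].round(4))
    return s
E
python3 - <<'E'
from h import *
s=wrist('w1');print(s['tool_from_camera'].round(3))
E
```

```text
clock: 1.1
tool_pos: [0.5422, -0.3149, 0.2383]
eef_rot: [-0.683, 0.182, -0.181, 0.683]
contact_force: [1.0, -0.1, 0.1]
opening: 1.002Traceback (most recent call last):
  File "<stdin>", line 2, in <module>
  File "h.py", line 19, in wrist
    print(st['clock'],st['tool_pos'].round(4),st['q'].round(2),st['opening'].round(3),st['contact_force'].round(1)); print(W[:3,:3].round(4))
                                                               ^^^^^^^^^^^^^^^^^^^
AttributeError: 'float' object has no attribute 'round'
```

View pics/w1.png

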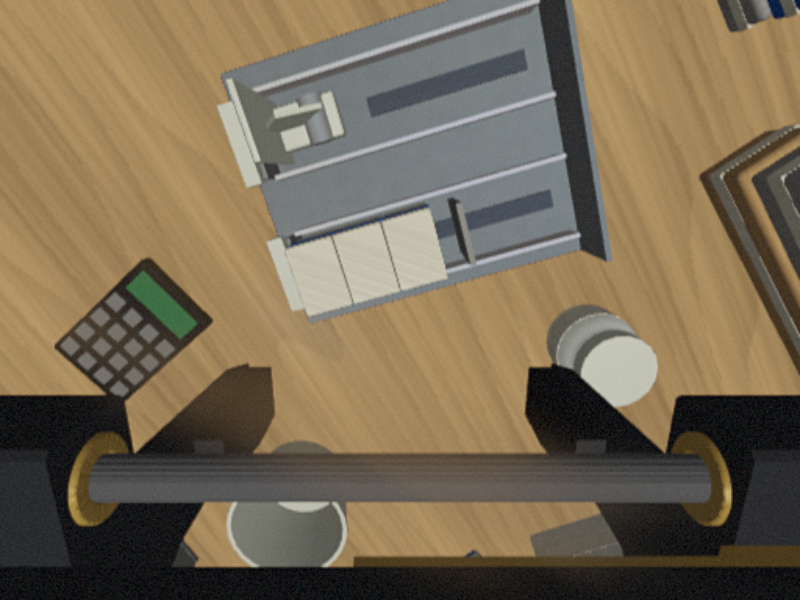

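```bash
sed -i "s/st\['opening'\].round(3)/round(st['opening'],3)/" h.py; python3 - <<'E'
from h import *
s=pickle.load(open('w1.pkl','rb'));st=s['st'];print(st['clock'],st['tool_pos'],st['q'].round(2));print(s['tool_from_camera'].round(3))
P=cloud(s)
c=s['img'][30:130,130:230,::-1];cv2.imwrite('pics/w1c.png',cv2.resize(c,(600,600),interpolation=cv2.INTER_CUBIC))
a=np.deg2rad(-14.2);R2=np.array([[np.cos(a),np.sin(a)],[-np.sin(a),np.cos(a)]])
for lbl,z0,tol,box in(('lanecart',.072,.004,(.4,.7,-.37,-.22)),('pusher',.102,.004,(.45,.6,-.25,-.1)),('stop',.046,.003,(.42,.56,-.24,-.1)),('z46all',.046,.003,(.4,.8,-.4,-.1)),('back',.056,.003,(.6,.8,-.4,-.1)),('rail',.028,.003,(.4,.8,-.4,-.1))):
    x0,x1,y0,y1=box
    m=(P[...,0]>x0)&(P[...,0]<x1)&(P[...,1]>y0)&(P[...,1]<y1)&(abs(P[...,2]-z0)<tol)
    k,l,stt,_=cv2.connectedComponentsWithStats(m.astype(np.uint8))
    for i in range(1,k):
        if stt[i,4]<15: continue
        q=P[l==i]; rc=cv2.minAreaRect((q[:,:2]*1000).astype(np.float32));uv=stt[i]
        print(lbl,uv,q.mean(0).round(4),np.round(rc[0],1),np.round(rc[1],1),round(rc[2],1))
E
```

```text
1.1 [ 0.5421922  -0.314895    0.23827682] [ 0.65  0.71 -0.37  1.55  0.29  0.94 -0.33]
[[ 1.     0.001  0.     0.   ]
 [-0.    -0.284  0.959 -0.146]
 [ 0.001 -0.959 -0.284  0.073]
 [ 0.     0.     0.     1.   ]]
lanecart [ 182  133  105   70 4392] [ 0.5292 -0.2931  0.0718] [ 528.3 -293.8] [ 50.2 102.9] 76.1
pusher [145  50  23  54 296] [ 0.5152 -0.1839  0.1013] [ 514.8 -184.3] [45.9  4.6] 76.6
stop [166  61   7  16  21] [ 0.5199 -0.1707  0.0462] [ 519.8 -170.8] [15.1  0.5] 75.8
stop [174  83   8  22  29] [ 0.514  -0.1955  0.0458] [ 513.4 -196.2] [21.6  3.1] 68.6
stop [165 105   8  10  42] [ 0.4955 -0.2048  0.0455] [ 495.4 -204.7] [10.9  4. ] 76.2
z46all [357   0  29 167 382] [ 0.6986 -0.2902  0.046 ] [ 697.2 -295.7] [173.6   1.7] 76.1
z46all [166  61   7  16  21] [ 0.5199 -0.1707  0.0462] [ 519.8 -170.8] [15.1  0.5] 75.8
z46all [174  83   8  22  29] [ 0.514  -0.1955  0.0458] [ 513.4 -196.2] [21.6  3.1] 68.6
z46all [469 102  21  33 244] [ 0.7866 -0.3806  0.047 ] [ 791.  -384.5] [19.3 29.6] 4.8
z46all [165 105   8  10  42] [ 0.4955 -0.2048  0.0455] [ 495.4 -204.7] [10.9  4. ] 76.2
z46al
[... 421 characters left out ...]
.5] 76.1
rail [204  59  17  31 235] [ 0.5558 -0.1946  0.0294] [ 555.7 -194.6] [31.9  9.3] 76.2
rail [172  59 184  57 563] [ 0.5974 -0.2356  0.0277] [ 597.3 -235.7] [ 11.8 210.7] 73.7
rail [171  63  20  10  63] [ 0.5283 -0.1735  0.029 ] [ 527.5 -173.1] [ 8.7 21.8] 51.7
rail [178  80  21  26 237] [ 0.5234 -0.1956  0.0295] [ 522.  -198.8] [22.5 21.3] 73.9
rail [188  99 174  56 501] [ 0.5877 -0.2776  0.0277] [ 586.9 -277.4] [  6.8 209.9] 77.2
rail [457 102  20  32 119] [ 0.7845 -0.3796  0.0283] [ 784.5 -380.2] [34.8 16.2] 60.8
rail [305 149  66  21 203] [ 0.636  -0.351   0.0276] [ 635.6 -351.1] [ 3.7 80.6] 76.0
rail [286 168  15   7  47] [ 0.5822 -0.3377  0.0274] [ 582.1 -338. ] [ 3.3 18. ] 77.7
```

View pics/w1c.png

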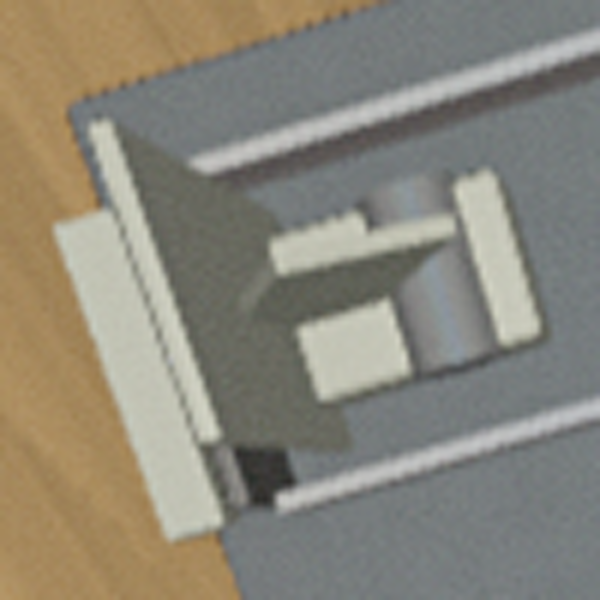

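The wrist view shows the lane to load with the pusher top at picture (245,120) and the stop plate next to it. Pusher and stop centres are 14.0 mm apart along tray x, as they should be for a 10 mm gap. Tray yaw is −13.9° and the seat is about (0.520, −0.185). Now on to the rack.

```bash
python3 -m inch '[[-3,0,40,0,-0.064,0],[-3,0,40,0,-0.064,0],[-3,0,40,0,-0.064,0],[-3,0,40,0,-0.064,0],[-3,0,40,0,-0.064,0],[-3,0,40,0,-0.064,0],[-3,0,40,0,-0.064,0],[-3,0,40,0,-0.064,0],[-3,0,40,0,-0.064,0],[-3,0,35,0,-0.06,0],[-3,0,25,0,-0.06,0],[0,0,0,0,0,0]]'
python3 - <<'E'
from h import *
s=wrist('w2');P=cloud(s)
for lbl,z0,tol,box in(('tall',.104,.0012,(.53,.62,.16,.225)),('104',.1045,.005,(.5,.62,.1,.32)),('short',.07,.003,(.5,.62,.2,.3))):
    x0,x1,y0,y1=box
    m=(P[...,0]>x0)&(P[...,0]<x1)&(P[...,1]>y0)&(P[...,1]<y1)&(abs(P[...,2]-z0)<tol)
    k,l,stt,_=cv2.connectedComponentsWithStats(m.astype(np.uint8))
    for i in range(1,k):
        if stt[i,4]<20: continue
        q=P[l==i]; rc=cv2.minAreaRect((q[:,:2]*1000).astype(np.float32))
        print(lbl,stt[i],q.mean(0).round(4),np.round(rc[0],1),np.round(rc[1],1),round(rc[2],1))
E
```

```text
clock: 2.15
tool_pos: [0.5959, 0.1008, 0.2389]
eef_rot: [-0.702, -0.066, 0.066, 0.706]
contact_force: [-0.2, 1.0, 1.2]
opening: 0.996
2.15 [0.5959 0.1008 0.2389] [ 0.06  0.7  -0.53  1.62  0.41  0.94 -0.43] 0.996 [-0.2  1.   1.2]
[[ 9.826e-01 -1.400e-03 -1.855e-01]
 [ 1.855e-01  5.700e-03  9.826e-01]
 [-4.000e-04 -1.000e+00  5.900e-03]]
tall [ 227   50   43   65 2088] [0.5715 0.1943 0.1039] [571.5 193.8] [33.9 51.9] 15.4
104 [228  39  35  12 309] [0.5633 0.2237 0.1052] [563.1 224.1] [29.5  6.4] 15.7
104 [ 227   50   43   65 2367] [0.5714 0.1944 0.1038] [571.4 193.9] [34.  52.2] 15.3
104 [235 115  33  10 224] [0.5797 0.1635 0.1056] [579.6 163.4] [29.6  6. ] 15.4
104 [261 185  20   7  58] [0.6109 0.1023 0.1001] [610.5 102.1] [18.8  4.3] 4.4
short [ 224    0   39   42 1445] [0.5556 0.2508 0.0697] [555.7 251.1] [34.1 35.3] 14.9
```

View pics/w2.png

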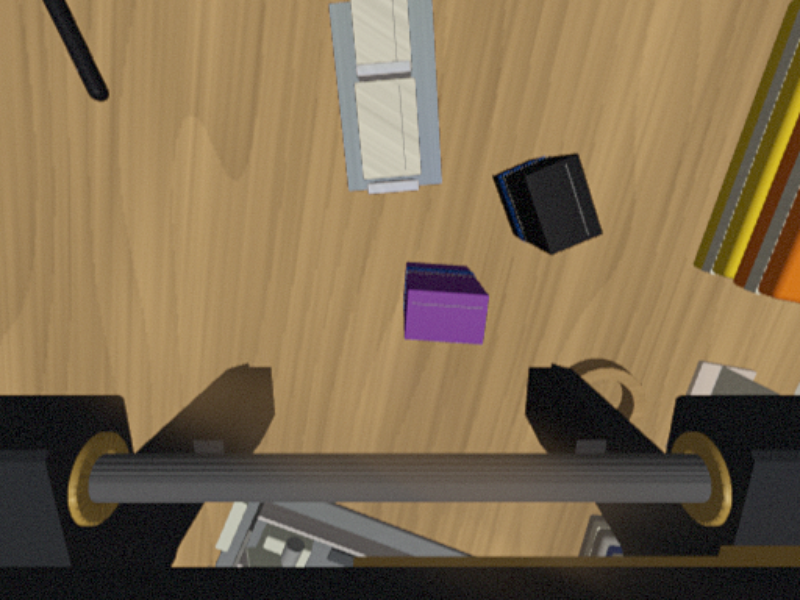

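The picture shows the tall carton at (388,130), with plates on both sides. It measures 34 × 52 mm with its top at 0.104, centre (0.5715, 0.194) and yaw 15.4°, as described. The look-alikes at (445,315) and (550,205) are clear of the fingers.

```bash
python3 -m inch '[[-2,0,32,0,-0.027,0],[-1,0,32,0,-0.027,0],[-1,0,32,0,-0.028,0],[0,0,0,0,0,0],[0,0,0,0,0,0]]' 88; cat > g.py <<'E'
import sys,numpy as np
from plant import r
from scipy.spatial.transform import Rotation as R
x,y,z,yaw=map(float,sys.argv[1:5])
st=r.get_state();M=R.from_quat(st['eef_rot']).as_matrix();yw=np.degrees(np.arctan2(M[1,0],M[0,0]))
d=M.T@(np.array([x,y,z])-st['tool_pos'])*1000
# tilt: rotation vector (tool) to make tool y exactly down with yaw
a=np.radians(yaw);X=np.array([np.cos(a),np.sin(a),0]);Y=np.array([0,0,-1.]);G=np.column_stack([X,Y,np.cross(X,Y)])
rv=R.from_matrix(M.T@G).as_rotvec()
print('t',round(st['clock'],2),'pos',st['tool_pos'].round(4),'yaw',yw.round(2),'shift mm',d.round(1),'rotvec',rv.round(4),'F',st['contact_force'].round(1),'open',round(st['opening']*88.1,1),'q',st['q'].round(2))
E
python3 g.py .5715 .194 .05 15.4
```

```text
clock: 2.62
tool_pos: [0.5746, 0.1864, 0.2385]
eef_rot: [0.701, 0.091, -0.091, -0.701]
contact_force: [0.5, -0.3, -0.1]
opening: 1.001
t 2.62 pos [0.5746 0.1864 0.2385] yaw 14.76 shift mm [ -1.  188.5   8.1] rotvec [ 0.     -0.0112 -0.0005] F [ 0.5 -0.3 -0.1] open 88.1 q [-0.09  0.7  -0.54  1.62  0.42  0.94 -0.52]
```

```bash
python3 -m inch '[[-1,20,8,0,-0.011,0],[0,30,0,0,0,0],[0,30,0,0,0,0],[0,30,0,0,0,0],[0,0,0,0,0,0],[0,0,0,0,0,0]]'; python3 g.py .5715 .194 .05 15.4
```

```text
clock: 3.12
tool_pos: [0.572, 0.1902, 0.1275]
eef_rot: [0.702, 0.092, -0.094, -0.7]
contact_force: [0.9, 0.6, 0.4]
opening: 0.995
t 3.12 pos [0.572  0.1902 0.1275] yaw 15.11 shift mm [ 0.8 77.5  4. ] rotvec [ 0.0024 -0.005  -0.0035] F [0.9 0.6 0.4] open 87.6 q [-0.14  0.84 -0.46  1.72  0.53  0.72 -0.61]
```

```bash
python3 -m inch '[[1,15,4,0,-0.005,0],[0,20,0,0,0,0],[0,20,0,0,0,0],[0,22,0,0,0,0],[0,0,0,0,0,0],[0,0,0,0,0,0],[0,0,0,0,0,0]]'; python3 g.py .5715 .194 .05 15.4
```

```text
clock: 3.7
tool_pos: [0.5736, 0.1975, 0.0539]
eef_rot: [-0.7, -0.097, 0.094, 0.701]
contact_force: [0.4, 1.1, -0.0]
opening: 0.997
t 3.7 pos [0.5736 0.1975 0.0539] yaw 15.52 shift mm [-3.   3.9 -2.8] rotvec [-0.0003  0.0021  0.0035] F [ 0.4  1.1 -0. ] open 87.8 q [-0.19  0.94 -0.39  1.74  0.6   0.57 -0.68]
```

```bash
for i in 1 2 3; do python3 -m inch '[[0,0,0,0,0,0]]' >/dev/null; python3 g.py .5715 .194 .05 15.4; done
```

```text
t 3.78 pos [0.5735 0.1977 0.0539] yaw 15.54 shift mm [-2.9  3.9 -3. ] rotvec [-0.0004  0.0024  0.0037] F [-0.3  0.2 -0.1] open 88.0 q [-0.19  0.94 -0.39  1.74  0.6   0.57 -0.68]
t 3.87 pos [0.5731 0.1977 0.0535] yaw 15.56 shift mm [-2.5  3.5 -3.1] rotvec [-0.0003  0.0027  0.0029] F [ 0.1 -0.4  0.2] open 87.9 q [-0.19  0.94 -0.39  1.74  0.6   0.57 -0.68]
t 3.95 pos [0.5726 0.1975 0.0529] yaw 15.57 shift mm [-2.1  2.9 -3.1] rotvec [-0.0001  0.003   0.0019] F [-0.5  0.2 -0.6] open 87.9 q [-0.19  0.95 -0.39  1.74  0.6   0.57 -0.68]
```

```bash
python3 -m inch '[[-1,0,-2,0,0,0],[0,0,0,0,0,0],[0,0,0,0,0,0],[0,0,0,0,0,0]]'; python3 g.py .5715 .194 .05 15.4;  python3 -m inch '[[0,0,0,0,0,0],[0,0,0,0,0,0],[0,0,0,0,0,0],[0,0,0,0,0,0],[0,0,0,0,0,0],[0,0,0,0,0,0],[0,0,0,0,0,0],[0,0,0,0,0,0]]' 0 25;python3 g.py .5715 .194 .05 15.4
```

```text
clock: 4.28
tool_pos: [0.5715, 0.1951, 0.0517]
eef_rot: [0.701, 0.096, -0.096, -0.701]
contact_force: [-0.9, 0.2, -0.6]
opening: 0.999
t 4.28 pos [0.5715 0.1951 0.0517] yaw 15.58 shift mm [-0.3  1.7 -1. ] rotvec [ 0.0001  0.0032 -0.0001] F [-0.9  0.2 -0.6] open 88.0 q [-0.19  0.95 -0.39  1.75  0.6   0.57 -0.68]
clock: 4.95
tool_pos: [0.5715, 0.1951, 0.0517]
eef_rot: [0.701, 0.096, -0.096, -0.701]
contact_force: [0.6, 0.2, 0.1]
opening: 0.416
t 4.95 pos [0.5715 0.1951 0.0517] yaw 15.59 shift mm [-0.3  1.7 -1.1] rotvec [0.0001 0.0033 0.    ] F [0.6 0.2 0.1] open 36.7 q [-0.19  0.95 -0.39  1.75  0.6   0.57 -0.68]
```

```bash
python3 -m inch '[[0,0,0,0,0,0],[0,0,0,0,0,0],[0,0,0,0,0,0]]'; python3 g.py .5715 .194 .05 15.4; python3 -m inch '[[0,-6,0,0,0,0],[0,-12,0,0,0,0],[0,-20,0,0,0,0],[0,-22,0,0,0,0],[0,-25,0,0,0,0],[0,-25,0,0,0,0],[0,-20,0,0,0,0],[0,-10,0,0,0,0],[0,0,0,0,0,0]]'; python3 g.py .44 .0 .05 0
```

```text
clock: 5.2
tool_pos: [0.5715, 0.1951, 0.0517]
eef_rot: [0.701, 0.096, -0.096, -0.701]
contact_force: [0.8, -0.6, 1.6]
opening: 0.384
t 5.2 pos [0.5715 0.1951 0.0517] yaw 15.59 shift mm [-0.3  1.7 -1.1] rotvec [0.0001 0.0032 0.    ] F [ 0.8 -0.6  1.6] open 33.9 q [-0.19  0.95 -0.39  1.75  0.6   0.57 -0.68]
clock: 5.95
tool_pos: [0.5728, 0.1959, 0.1947]
eef_rot: [-0.7, -0.098, 0.094, 0.701]
contact_force: [0.4, 1.2, -1.8]
opening: 0.384
t 5.95 pos [0.5728 0.1959 0.1947] yaw 15.57 shift mm [-181.3  143.7 -153.2] rotvec [-0.0014  0.2718  0.005 ] F [ 0.4  1.2 -1.8] open 33.8 q [-0.12  0.75 -0.51  1.67  0.47  0.84 -0.56]
```

```bash
python3 -m inch '[[-12,0,-10,0,0,0],[-24,0,-20,0,0,0],[-28,0,-24,0,0,0],[-28,0,-24,0,0,0],[-28,0,-24,0,0,0],[-28,0,-24,0,0,0],[-23,0,-19,0,0,0],[-10,0,-8,0,0,0],[0,0,0,0,0.1,0],[0,0,0,0,0.1,0],[0,0,0,0,0.1,0],[0,0,0,0,0.1,0]]'; python3 g.py .44 .0 .05 -13.9
```

```text
clock: 6.95
tool_pos: [0.4384, -0.0003, 0.1912]
eef_rot: [-0.705, 0.047, -0.047, 0.706]
contact_force: [-0.1, -0.2, -1.8]
opening: 0.382
t 6.95 pos [ 4.384e-01 -3.000e-04  1.912e-01] yaw -7.59 shift mm [  1.6 141.2   0.4] rotvec [-0.0007  0.1101 -0.0005] F [-0.1 -0.2 -1.8] open 33.7 q [ 0.16  0.56 -0.4   2.15  0.44  0.51 -0.71]
```

```bash
python3 -m inch '[[1,10,0,0,0.06,0],[0,20,0,0,0.05,0],[0,25,0,0,0,0],[0,25,0,0,0,0],[0,25,0,0,0,0],[0,15,0,0,0,0],[0,8,0,0,0,0],[0,0,0,0,0,0],[0,0,0,0,0,0],[0,0,0,0,0,0]]'; python3 g.py .44 .0 .0477 -13.9
```

```text
clock: 7.78
tool_pos: [0.4396, -0.0006, 0.0639]
eef_rot: [-0.702, 0.084, -0.084, 0.702]
contact_force: [0.3, 0.0, -1.3]
opening: 0.383
t 7.78 pos [ 0.4396 -0.0006  0.0639] yaw -13.61 shift mm [ 0.2 16.2  0.6] rotvec [-0.0005  0.005   0.0004] F [ 0.3  0.  -1.3] open 33.7 q [-0.05  0.81 -0.08  2.25  0.59  0.1  -0.93]
```

q6 is getting near its limit at this radius, so I'll stand it down about 35 mm further out. That spot is still clear.

```bash
python3 -m inch '[[12,0,3,0,0.005,0],[14,0,4,0,0,0],[9,0,2,0,0,0],[0,6,0,0,0,0],[0,4,0,0,0,0],[0,0,0,0,0,0],[0,0,0,0,0,0],[0,0,0,0,0,0]]'; python3 g.py .475 .0 .0477 -13.9
```

```text
clock: 8.45
tool_pos: [0.4745, -0.0006, 0.0537]
eef_rot: [0.702, -0.086, 0.085, -0.702]
contact_force: [-0.3, -1.7, -1.7]
opening: 0.383
t 8.45 pos [ 0.4745 -0.0006  0.0537] yaw -13.9 shift mm [0.4 6.  0.7] rotvec [ 0.0007  0.0001 -0.0011] F [-0.3 -1.7 -1.7] open 33.7 q [-0.01  0.84 -0.14  2.14  0.58  0.19 -0.92]
```

```bash
python3 -m inch '[[0,2,0,0,0,0],[0,2,0,0,0,0],[0,1,0,0,0,0],[0,0,0,0,0,0],[0,0,0,0,0,0]]'; python3 g.py .475 .0 .0477 -13.9; python3 -m inch '[[0,1,0,0,0,0],[0,0,0,0,0,0],[0,0,0,0,0,0]]'; python3 g.py .475 .0 .0477 -13.9
```

```text
clock: 8.87
tool_pos: [0.4753, -0.0006, 0.0486]
eef_rot: [0.702, -0.086, 0.086, -0.702]
contact_force: [-0.2, 0.3, -1.0]
opening: 0.384
t 8.87 pos [ 0.4753 -0.0006  0.0486] yaw -13.91 shift mm [-0.4  0.9  0.5] rotvec [ 0.0002 -0.0003 -0.0001] F [-0.2  0.3 -1. ] open 33.8 q [-0.02  0.85 -0.13  2.14  0.58  0.18 -0.92]
clock: 9.12
tool_pos: [0.4754, -0.0006, 0.0477]
eef_rot: [0.702, -0.086, 0.086, -0.702]
contact_force: [0.1, -0.3, -0.6]
opening: 0.384
t 9.12 pos [ 0.4754 -0.0006  0.0477] yaw -13.93 shift mm [-0.6  0.   0.5] rotvec [ 0.0001 -0.0005  0.0001] F [ 0.1 -0.3 -0.6] open 33.8 q [-0.02  0.86 -0.13  2.14  0.58  0.17 -0.92]
```

```bash
python3 -m inch '[[0,0.7,0,0,0,0],[0,0,0,0,0,0],[0,0,0,0,0,0]]'; python3 g.py .475 .0 .0477 -13.9;
```

```text
clock: 9.37
tool_pos: [0.4754, -0.0006, 0.0476]
eef_rot: [0.702, -0.085, 0.086, -0.702]
contact_force: [-1.4, 1.1, 6.0]
opening: 0.383
t 9.37 pos [ 0.4754 -0.0006  0.0476] yaw -13.92 shift mm [-0.6 -0.1  0.5] rotvec [ 0.0001 -0.0003  0.0006] F [-1.4  1.1  6. ] open 33.8 q [-0.02  0.86 -0.13  2.14  0.58  0.17 -0.92]
```

It's on the counter (6 N up). Releasing and lifting clear.

```bash
python3 -m inch '[[0,-0.5,0,0,0,0],[0,0,0,0,0,0],[0,0,0,0,0,0],[0,0,0,0,0,0],[0,0,0,0,0,0],[0,0,0,0,0,0]]' 75; python3 -m inch '[[0,-8,0,0,0,0],[0,-20,0,0,0,0],[0,-30,0,0,0,0],[0,-30,0,0,0,0],[0,-25,0,0,0,0],[0,-10,0,0,0,0],[0,0,0,0,0,0],[0,0,0,0,0,0],[0,0,0,0,0,0]]' 88; python3 g.py .475 .0 .05 76.1
python3 - <<'E'
from h import *
s=wrist('w3');P=cloud(s)
T=r=None
from plant import r
t=r.snapshot('top');pickle.dump(t,open('top2.pkl','wb'))
for n,P in(('w',P),('t',cloud(t))):
    m=(abs(P[...,0]-.475)<.06)&(abs(P[...,1])<.06)&(abs(P[...,2]-.1)<.004)
    q=P[m];print(n,m.sum())
    if len(q)>10:
        rc=cv2.minAreaRect((q[:,:2]*1000).astype(np.float32));print(q.mean(0).round(4),np.round(rc[0],1),np.round(rc[1],1),round(rc[2],1))
E
```

```text
clock: 9.87
tool_pos: [0.4754, -0.0006, 0.0474]
eef_rot: [0.702, -0.086, 0.086, -0.702]
contact_force: [0.7, -1.6, 0.8]
opening: 0.812
clock: 10.62
tool_pos: [0.4747, -0.0009, 0.17]
eef_rot: [0.702, -0.086, 0.085, -0.702]
contact_force: [0.8, 1.1, 0.6]
opening: 1.002
t 10.62 pos [ 0.4747 -0.0009  0.17  ] yaw -13.93 shift mm [  0.2 120.    1. ] rotvec [-3.0000e-04 -1.5713e+00 -1.6000e-03] F [0.8 1.1 0.6] open 88.3 q [ 0.14  0.63 -0.37  2.07  0.45  0.52 -0.8 ]
10.6167 [ 0.4747 -0.0009  0.17  ] [ 0.14  0.63 -0.37  2.07  0.45  0.52 -0.8 ] 1.002 [0.8 1.1 0.6]
[[ 9.706e-01 -1.400e-03  2.407e-01]
 [-2.407e-01 -5.000e-04  9.706e-01]
 [-1.200e-03 -1.000e+00 -8.000e-04]]
w 2845
[ 4.755e-01 -3.000e-04  9.980e-02] [475.2  -1.6] [52. 34.] 75.9
t 0
```

View pics/w3.png

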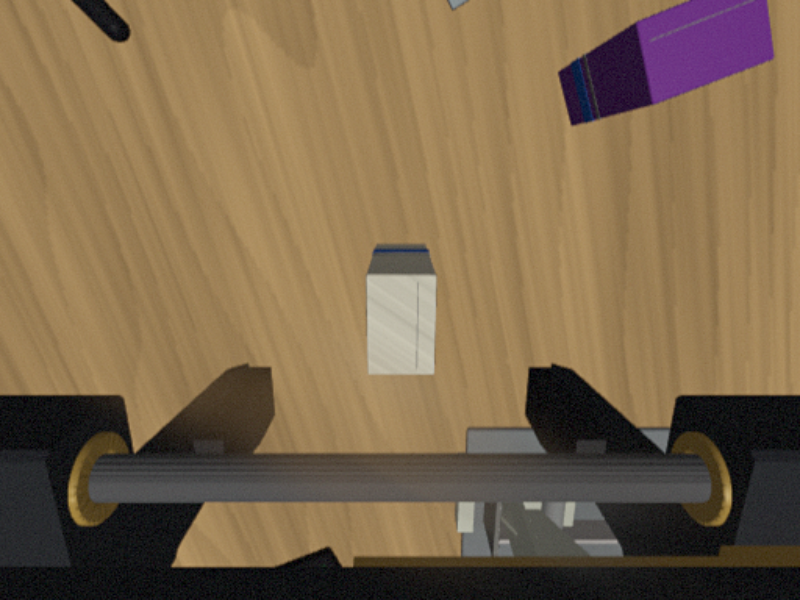

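The carton stands free and upright at (400,325): centre (0.4753, −0.001), yaw −14.1°, top at 0.0998. Turning 90° to take it by the narrow sides.

```bash
python3 -m inch '[[0,0,0,0,-0.121,0],[0,0,0,0,-0.121,0],[0,0,0,0,-0.121,0],[0,0,0,0,-0.121,0],[0,0,0,0,-0.121,0],[0,0,0,0,-0.121,0],[0,0,0,0,-0.121,0],[0,0,0,0,-0.121,0],[0,0,0,0,-0.121,0],[0,0,0,0,-0.121,0],[0,0,0,0,-0.121,0],[0,0,0,0,-0.121,0]]'; python3 -m inch '[[0,0,0,0,-0.119,0],[0,10,0,0,0,0],[0,10,0,0,0,0],[0,0,0,0,0,0],[0,0,0,0,0,0],[0,0,0,0,0,0]]'; python3 g.py .4753 -.0013 .043 75.9
```

```text
clock: 11.72
tool_pos: [0.4748, -0.0006, 0.1695]
eef_rot: [-0.58, -0.403, 0.404, 0.581]
contact_force: [-0.5, -0.1, -0.4]
opening: 0.997
clock: 12.22
tool_pos: [0.4752, -0.0004, 0.1503]
eef_rot: [-0.557, -0.436, 0.436, 0.557]
contact_force: [0.5, 0.9, 0.6]
opening: 0.997
t 12.22 pos [ 4.752e-01 -4.000e-04  1.503e-01] yaw 76.11 shift mm [ -0.9 107.3  -0.3] rotvec [-0.0007  0.0036 -0.0001] F [0.5 0.9 0.6] open 87.9 q [ 0.38  0.75 -0.78  2.07  0.87  0.68  0.33]
```

```bash
python3 -m inch '[[-1,10,0,0,0.003,0],[0,20,0,0,0,0],[0,20,0,0,0,0],[0,20,0,0,0,0],[0,20,0,0,0,0],[0,12,0,0,0,0],[0,5,0,0,0,0],[0,0,0,0,0,0],[0,0,0,0,0,0],[0,0,0,0,0,0]]'; python3 g.py .4753 -.0013 .043 75.9
```

```text
clock: 13.05
tool_pos: [0.4758, -0.0014, 0.0444]
eef_rot: [0.558, 0.435, -0.434, -0.557]
contact_force: [-0.2, -0.1, -0.8]
opening: 1.0
t 13.05 pos [ 0.4758 -0.0014  0.0444] yaw 75.91 shift mm [-0.   1.4  0.5] rotvec [0.0015 0.0002 0.0006] F [-0.2 -0.1 -0.8] open 88.1 q [ 0.24  0.92 -0.56  2.13  1.21  0.47  0.03]
```

```bash
python3 -m inch '[[0,1,0,0,0,0],[0,0,0,0,0,0],[0,0,0,0,0,0],[0,0,0,0,0,0],[0,0,0,0,0,0],[0,0,0,0,0,0],[0,0,0,0,0,0],[0,0,0,0,0,0],[0,0,0,0,0,0]]' 0 40; python3 g.py .4753 -.0013 .043 75.9;  python3 -m inch '[[0,-5,0,0,0,0],[0,-15,0,0,0,0],[0,-20,0,0,0,0],[0,-20,0,0,0,0],[0,-10,0,0,0,0],[0,0,0,0,0,0],[0,0,0,0,0,0],[0,0,0,0,0,0]]'; python3 g.py .4753 -.0013 .043 76.1
python3 - <<'E'
from h import *
s=wrist('w4')
E
```

```text
clock: 13.8
tool_pos: [0.4752, -0.0016, 0.0426]
eef_rot: [0.558, 0.435, -0.435, -0.557]
contact_force: [-0.6, -0.3, 3.1]
opening: 0.584
t 13.8 pos [ 0.4752 -0.0016  0.0426] yaw 75.92 shift mm [ 0.3 -0.4 -0. ] rotvec [ 0.0002  0.0004 -0.    ] F [-0.6 -0.3  3.1] open 51.5 q [ 0.24  0.92 -0.56  2.13  1.22  0.46  0.03]
clock: 14.47
tool_pos: [0.4747, -0.0019, 0.1119]
eef_rot: [-0.557, -0.434, 0.435, 0.558]
contact_force: [-1.1, -0.1, -1.6]
opening: 0.588
t 14.47 pos [ 0.4747 -0.0019  0.1119] yaw 75.91 shift mm [ 0.8 68.9 -0.5] rotvec [-0.0009 -0.0033 -0.0008] F [-1.1 -0.1 -1.6] open 51.8 q [ 0.33  0.81 -0.7   2.1   0.98  0.6   0.24]
14.4667 [ 0.4747 -0.0019  0.1119] [ 0.33  0.81 -0.7   2.1   0.98  0.6   0.24] 0.588 [-1.1 -0.1 -1.6]
[[ 2.435e-01 -1.100e-03 -9.699e-01]
 [ 9.699e-01 -5.000e-04  2.435e-01]
 [-8.000e-04 -1.000e+00  9.000e-04]]
```

View pics/w4.png

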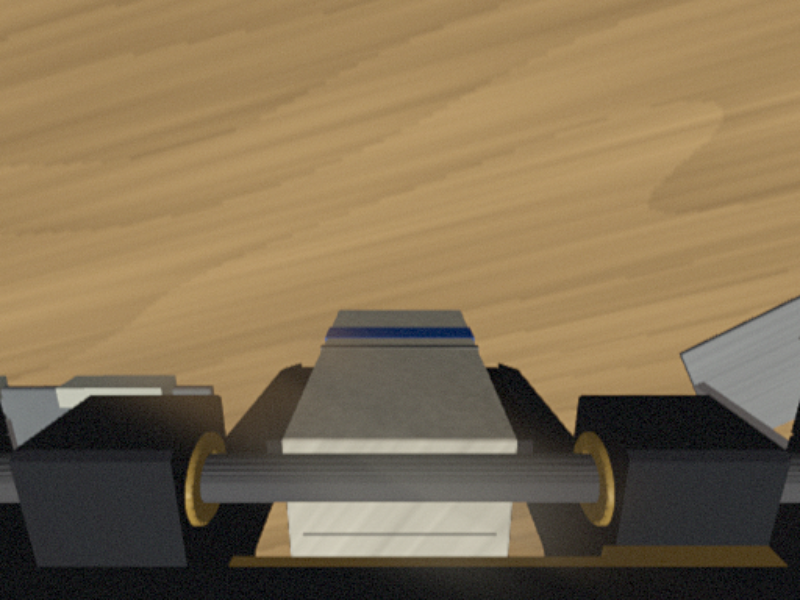

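```bash
python3 g.py .4867 -.1771 .112 76.1; python3 - <<'E'
from h import *
s=pickle.load(open('w1.pkl','rb'));P=cloud(s)
m=(P[...,0]>.44)&(P[...,0]<.50)&(P[...,1]<-.15)&(P[...,1]>-.24)&(P[...,2]>.01)
q=P[m];tx=q[:,0]*.9707-q[:,1]*.2402
for a in np.arange(.49,.56,.004):
    k=(tx>=a)&(tx<a+.004)
    if k.any(): print(a.round(3),k.sum(),np.percentile(q[k,2],[5,50,99]).round(3))
E
```

```text
t 14.52 pos [ 0.4746 -0.0019  0.1118] yaw 75.92 shift mm [-167.    -0.2  -54.4] rotvec [-0.0014 -0.0032 -0.0008] F [ 0.6  0.8 -1.1] open 51.6 q [ 0.33  0.81 -0.7   2.1   0.98  0.6   0.24]
0.502 13 [0.017 0.017 0.018]
0.506 174 [0.016 0.018 0.019]
0.51 181 [0.017 0.018 0.02 ]
0.514 204 [0.014 0.018 0.02 ]
0.518 9 [0.013 0.018 0.019]
0.526 20 [0.044 0.046 0.048]
0.53 96 [0.013 0.032 0.047]
0.534 7 [0.015 0.027 0.029]
```

```bash
python3 -m inch '[[-8,0,-2,0,-0.003,0],[-16,0,-5,0,0,0],[-22,0,-7,0,0,0],[-24,0,-8,0,0,0],[-24,0,-8,0,0,0],[-24,0,-8,0,0,0],[-22,0,-7,0,0,0],[-17,0,-6,0,0,0],[-10,0,-3,0,0,0],[0,0,0,0,0,0],[0,0,0,0,0,0],[0,0,0,0,0,0]]'; python3 g.py .4867 -.1771 .0986 76.1
python3 - <<'E'
from h import *
s=wrist('w5')
from plant import r
t=r.snapshot('scene');pickle.dump(t,open('sc5.pkl','wb'));cv2.imwrite('pics/sc5.png',cv2.resize(t['img'][120:215,150:280,::-1],(780,570),interpolation=cv2.INTER_CUBIC))
E
```

```text
clock: 15.52
tool_pos: [0.4871, -0.1756, 0.1122]
eef_rot: [-0.556, -0.436, 0.436, 0.557]
contact_force: [-0.2, 0.3, -0.7]
opening: 0.586
t 15.52 pos [ 0.4871 -0.1756  0.1122] yaw 76.17 shift mm [-1.5 13.6 -0. ] rotvec [-0.0008  0.0011  0.0008] F [-0.2  0.3 -0.7] open 51.6 q [ 0.69  0.85 -0.75  1.98  0.93  0.7   0.68]
15.5167 [ 0.4871 -0.1756  0.1122] [ 0.69  0.85 -0.75  1.98  0.93  0.7   0.68] 0.586 [-0.2  0.3 -0.7]
[[ 2.391e-01 -6.000e-04 -9.710e-01]
 [ 9.710e-01  1.000e-03  2.391e-01]
 [ 8.000e-04 -1.000e+00  8.000e-04]]
```

View pics/w5.png

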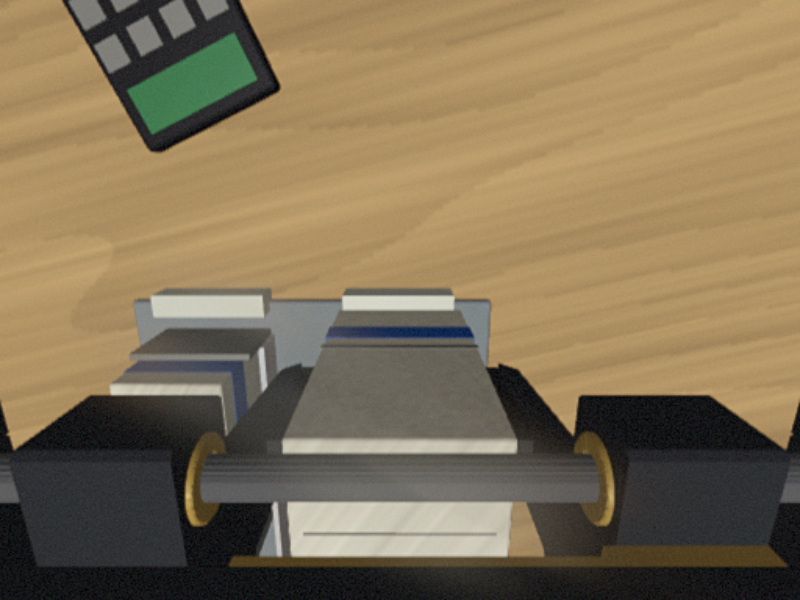

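View pics/sc5.png

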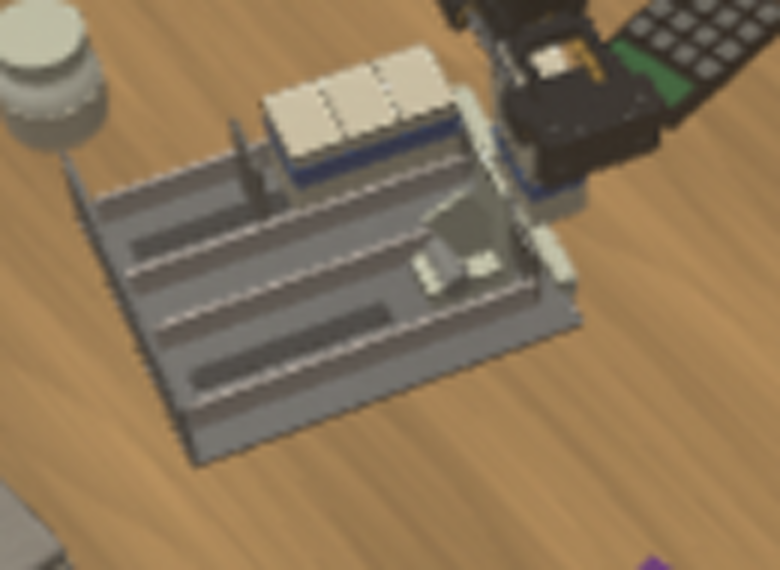

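The wrist view shows the carton centred at column 400, with the lane's label plate also at about 399. The scene view shows it in front of the pusher. I'll check the lateral fit numerically before pressing.

```bash
python3 - <<'E'
from h import *
s=pickle.load(open('w5.pkl','rb'));P=cloud(s)
def ty(p):return p[...,0]*.2402+p[...,1]*.9707
def tx(p):return p[...,0]*.9707-p[...,1]*.2402
st=s['st']['tool_pos'];print('tcp',tx(st),ty(st))
w=(s['img'].min(2)>120)
m=w&(abs(P[...,2]-.018)<.004)&(abs(ty(P)+.055)<.04);print('label',m.sum(),np.percentile(ty(P[m]),[1,50,99]).round(4))
m=(abs(P[...,2]-.1695)<.006)&(abs(ty(P)+.055)<.05)&w;print('carton top',np.percentile(ty(P[m]),[1,99]).round(4),np.percentile(tx(P[m]),[1,99]).round(4),np.median(P[m][:,2]))
m=(abs(ty(P)+.055)<.02)&(P[...,2]>.06)&(P[...,2]<.165)&(tx(P)<.53);print('front face',[ (z,np.median(tx(P[m&(abs(P[...,2]-z)<.008)])).round(4)) for z in(.08,.1,.12,.14,.155)])
s1=pickle.load(open('w1.pkl','rb'));P=cloud(s1);w=(s1['img'].min(2)>110)
m=w&(abs(P[...,2]-.018)<.004)&(abs(ty(P)+.055)<.04)&(tx(P)<.525);print('label w1',m.sum(),np.percentile(ty(P[m]),[1,50,99]).round(4))
m=(abs(P[...,2]-.0276)<.003)&(tx(P)>.58)&(tx(P)<.7)
h,e=np.histogram(ty(P[m]),bins=np.arange(-.2,.02,.002));print([(round(a,3),b) for a,b in zip(e,h) if b>15])
E
```

```text
tcp 0.514975125456984 -0.05349512854899695
label 713 [-0.0844 -0.0551 -0.0252]
carton top [-0.0791 -0.0288] [0.498  0.5293] 0.16932137122046376
front face [(0.08, np.float64(0.4981)), (0.1, np.float64(0.4979)), (0.12, np.float64(0.4981)), (0.14, np.float64(0.4981)), (0.155, np.float64(0.4981))]
label w1 587 [-0.085  -0.0547 -0.026 ]
[(np.float64(-0.19), np.int64(72)), (np.float64(-0.188), np.int64(76)), (np.float64(-0.134), np.int64(17)), (np.float64(-0.13), np.int64(160)), (np.float64(-0.128), np.int64(124)), (np.float64(-0.088), np.int64(94)), (np.float64(-0.086), np.int64(202)), (np.float64(-0.084), np.int64(21)), (np.float64(-0.07), np.int64(16)), (np.float64(-0.06), np.int64(16)), (np.float64(-0.058), np.int64(16)), (np.float64(-0.056), np.int64(16)), (np.float64(-0.044), np.int64(16)), (np.float64(-0.028), np.int64(165)), (np.float64(-0.026), np.int64(240)), (np.float64(-0.024), np.int64(24))]
```

```bash
python3 -m inch '[[-1.2,5,0,0,0,0],[0,8,0,0,0,0],[0,0,0,0,0,0],[0,0,0,0,0,0],[0,0,0,0,0,0]]' - 50; python3 g.py .5263 -.1872 .0986 76.1; python3 -m inch '[[0,0,-5,0,0,0],[0,0,-5,0,0,0],[0,0,-4,0,0,0],[0,0,-4,0,0,0],[0,0,0,0,0,0],[0,0,0,0,0,0]]'; python3 g.py .5263 -.1872 .0986 76.1
```

```text
clock: 16.03
tool_pos: [0.487, -0.1776, 0.0993]
eef_rot: [-0.557, -0.436, 0.436, 0.557]
contact_force: [-0.3, -0.7, -1.5]
opening: 0.59
t 16.03 pos [ 0.487  -0.1776  0.0993] yaw 76.11 shift mm [  0.1   0.7 -40.4] rotvec [-0.0004  0.0002  0.0001] F [-0.3 -0.7 -1.5] open 52.0 q [ 0.69  0.87 -0.73  1.98  0.96  0.67  0.66]
clock: 16.53
tool_pos: [0.504, -0.1821, 0.0993]
eef_rot: [-0.557, -0.435, 0.436, 0.557]
contact_force: [-3.4, 0.4, 0.1]
opening: 0.589
t 16.53 pos [ 0.504  -0.1821  0.0993] yaw 76.09 shift mm [  0.4   0.7 -22.8] rotvec [-0.0012 -0.0002 -0.0002] F [-3.4  0.4  0.1] open 51.9 q [ 0.68  0.89 -0.74  1.93  0.93  0.71  0.7 ]
```

Contact at 3.4 N, as the spring should give. Pressing on.

```bash
python3 -m inch '[[0,0,-4,0,0,0],[0,0,-5,0,0,0],[0,0,-5,0,0,0],[0,0,-5,0,0,0],[0,0,-4,0,0,0],[0,0,0,0,0,0],[0,0,0,0,0,0],[0,0,0,0,0,0],[0,0,0,0,0,0]]'; python3 g.py .5263 -.1872 .0986 76.1
python3 - <<'E'
from h import *
s=wrist('w6');P=cloud(s)
def ty(p):return p[...,0]*.2402+p[...,1]*.9707
def tx(p):return p[...,0]*.9707-p[...,1]*.2402
st=s['st']['tool_pos'];print('tcp',tx(st),ty(st))
m=(abs(ty(P)+.055)<.02)&(P[...,2]>.058)&(P[...,2]<.155)&(tx(P)<.56);print('front face',[ (z,np.median(tx(P[m&(abs(P[...,2]-z)<.006)])).round(4)) for z in(.07,.08,.09,.1,.12,.14,.15)])
E
```

```text
clock: 17.28
tool_pos: [0.5257, -0.1874, 0.0993]
eef_rot: [-0.556, -0.435, 0.436, 0.557]
contact_force: [-5.7, 2.1, 1.7]
opening: 0.587
t 17.28 pos [ 0.5257 -0.1874  0.0993] yaw 76.1 shift mm [ 0.4  0.7 -0.5] rotvec [-0.0025 -0.     -0.0005] F [-5.7  2.1  1.7] open 51.8 q [ 0.68  0.91 -0.75  1.86  0.91  0.75  0.74]
17.2833 [ 0.5257 -0.1874  0.0993] [ 0.68  0.91 -0.75  1.86  0.91  0.75  0.74] 0.587 [-5.7  2.1  1.7]
[[ 2.402e-01 -2.500e-03 -9.707e-01]
 [ 9.707e-01  1.000e-04  2.402e-01]
 [-5.000e-04 -1.000e+00  2.500e-03]]
tcp 0.5553290290771646 -0.05567928199673894
front face [(0.07, np.float64(0.5383)), (0.08, np.float64(0.5382)), (0.09, np.float64(0.5382)), (0.1, np.float64(0.5383)), (0.12, np.float64(0.5384)), (0.14, np.float64(0.5385)), (0.15, np.float64(0.5385))]
```

View pics/w6.png

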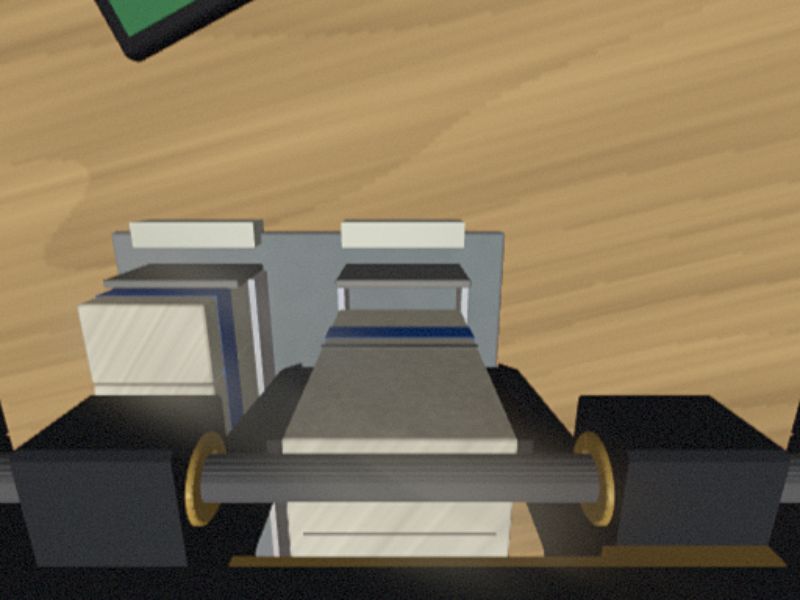

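The stop is visible at (403,275). The carton's face stands vertical about 6 mm behind it, and carton and rails are centred. Lowering.

```bash
python3 -m inch '[[0,4,0,0,0,0],[0,6,0,0,0,0],[0,6,0,0,0,0],[0,0,0,0,0,0],[0,0,0,0,0,0]]' - 55; python3 g.py .5263 -.1872 .0486 76.1;  python3 -m inch '[[0,6,0,0,0,0],[0,6,0,0,0,0],[0,6,0,0,0,0],[0,6,0,0,0,0],[0,4,0,0,0,0],[0,0,0,0,0,0],[0,0,0,0,0,0],[0,0,0,0,0,0]]'; python3 g.py .5263 -.1872 .0486 76.1
```

```text
clock: 17.75
tool_pos: [0.5248, -0.1876, 0.0824]
eef_rot: [-0.556, -0.435, 0.437, 0.558]
contact_force: [-5.0, 1.7, -4.1]
opening: 0.588
t 17.75 pos [ 0.5248 -0.1876  0.0824] yaw 76.1 shift mm [ 0.7 33.8 -1.5] rotvec [-0.0044  0.     -0.0008] F [-5.   1.7 -4.1] open 51.8 q [ 0.67  0.94 -0.73  1.87  0.94  0.73  0.72]
clock: 18.42
tool_pos: [0.525, -0.1876, 0.0545]
eef_rot: [-0.556, -0.435, 0.437, 0.558]
contact_force: [-5.1, 1.6, -3.5]
opening: 0.586
t 18.42 pos [ 0.525  -0.1876  0.0545] yaw 76.1 shift mm [ 0.7  5.9 -1.2] rotvec [-0.0039  0.0001 -0.0006] F [-5.1  1.6 -3.5] open 51.6 q [ 0.65  0.97 -0.69  1.88  0.99  0.68  0.67]
```

```bash
python3 -m inch '[[0,2,0,0,0,0],[0,2,0,0,0,0],[0,1,0,0,0,0],[0,0,0,0,0,0],[0,0,0,0,0,0]]'; python3 g.py .5263 -.1872 .0486 76.1;  python3 -m inch '[[0,1,0,0,0,0],[0,0,0,0,0,0],[0,0,0,0,0,0]]'; python3 g.py .5198 -.1853 .0486 76.1
python3 - <<'E'
from h import *
s=wrist('w7');P=cloud(s)
def ty(p):return p[...,0]*.2402+p[...,1]*.9707
def tx(p):return p[...,0]*.9707-p[...,1]*.2402
st=s['st']['tool_pos'];print('tcp',tx(st),ty(st))
m=(abs(ty(P)+.055)<.02)&(P[...,2]>.05)&(P[...,2]<.155)&(tx(P)<.56);print('front face',[ (z,np.median(tx(P[m&(abs(P[...,2]-z)<.006)])).round(4)) for z in(.06,.07,.08,.09,.1)])
w=s['img'].min(2)>140
m=w&(abs(P[...,2]-.106)<.008)&(abs(ty(P)+.055)<.04);print('top z',np.median(P[m][:,2]))
E
```

```text
clock: 18.83
tool_pos: [0.5255, -0.1876, 0.05]
eef_rot: [-0.556, -0.435, 0.437, 0.557]
contact_force: [-5.4, 1.9, -1.2]
opening: 0.588
t 18.83 pos [ 0.5255 -0.1876  0.05  ] yaw 76.1 shift mm [ 0.6  1.4 -0.6] rotvec [-0.0027  0.0001 -0.0006] F [-5.4  1.9 -1.2] open 51.8 q [ 0.65  0.98 -0.68  1.88  1.    0.67  0.67]
clock: 19.08
tool_pos: [0.5257, -0.1876, 0.0492]
eef_rot: [-0.556, -0.435, 0.437, 0.557]
contact_force: [-5.8, 1.2, -0.2]
opening: 0.583
t 19.08 pos [ 0.5257 -0.1876  0.0492] yaw 76.11 shift mm [0.8 0.6 6.2] rotvec [-0.0024  0.0001 -0.0006] F [-5.8  1.2 -0.2] open 51.3 q [ 0.65  0.98 -0.68  1.88  1.    0.67  0.67]
19.0833 [ 0.5257 -0.1876  0.0492] [ 0.65  0.98 -0.68  1.88  1.    0.67  0.67] 0.583 [-5.8  1.2 -0.2]
[[ 2.401e-01 -2.400e-03 -9.707e-01]
 [ 9.707e-01 -0.000e+00  2.401e-01]
 [-6.000e-04 -1.000e+00  2.400e-03]]
tcp 0.555321330499095 -0.05582338144096863
front face [(0.06, np.float64(0.5384)), (0.07, np.float64(0.5384)), (0.08, np.float64(0.5384)), (0.09, np.float64(0.5384)), (0.1, np.float64(0.5386))]
top z 0.10619827481268501
```

View pics/w7.png

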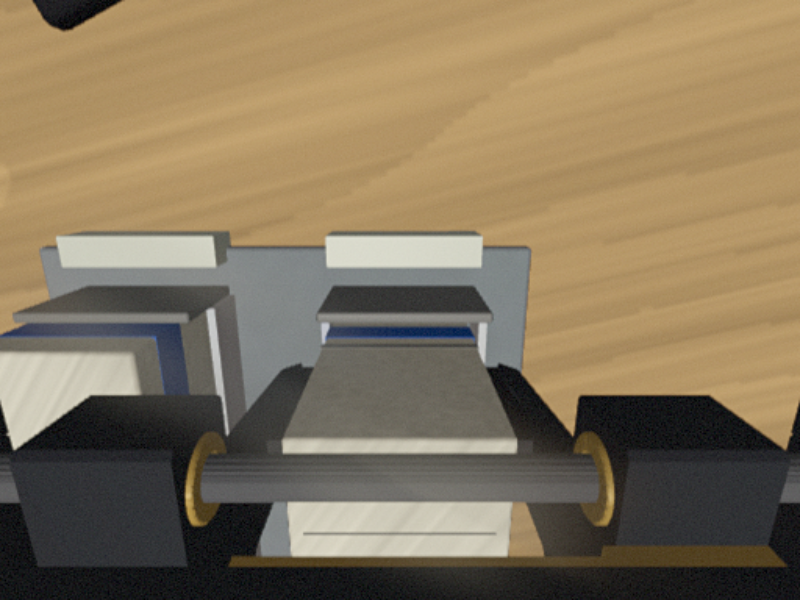

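The carton is down behind the stop, its top at 0.106 (expected). Easing it forward onto the stop.

```bash
python3 -m inch '[[0,0,2,0,0,0],[0,0,2,0,0,0],[0,0,2,0,0,0],[0,0,0.5,0,0,0],[0,0,0,0,0,0],[0,0,0,0,0,0],[0,0,0,0,0,0]]'; python3 g.py .5198 -.1853 .0486 76.1;  python3 -m inch '[[0,0.7,0.7,0,0,0],[0,0,0,0,0,0],[0,0,0,0,0,0]]'; python3 g.py .5198 -.1853 .0486 76.1
```

```text
clock: 19.72
tool_pos: [0.5197, -0.1861, 0.0491]
eef_rot: [-0.556, -0.435, 0.436, 0.557]
contact_force: [-5.4, 1.5, -1.1]
opening: 0.586
t 19.72 pos [ 0.5197 -0.1861  0.0491] yaw 76.1 shift mm [0.8 0.5 0.1] rotvec [-0.0019 -0.0001 -0.0005] F [-5.4  1.5 -1.1] open 51.6 q [ 0.64  0.98 -0.67  1.9   1.01  0.66  0.65]
clock: 19.97
tool_pos: [0.5196, -0.1861, 0.0487]
eef_rot: [-0.557, -0.435, 0.436, 0.557]
contact_force: [-5.5, 1.2, 0.2]
opening: 0.587
t 19.97 pos [ 0.5196 -0.1861  0.0487] yaw 76.09 shift mm [ 0.8  0.1 -0. ] rotvec [-0.0007 -0.0002 -0.0004] F [-5.5  1.2  0.2] open 51.7 q [ 0.64  0.98 -0.67  1.9   1.01  0.65  0.65]
```

```bash
python3 -m inch '[[0,0.7,0.6,0,0,0],[0,0,0,0,0,0],[0,0,0,0,0,0]]'; python3 g.py .5198 -.1853 .0486 76.1;python3 -m inch '[[0,0.6,0.6,0,0,0],[0,0,0,0,0,0],[0,0,0,0,0,0]]'; python3 g.py .5198 -.1853 .0486 76.1
```

```text
clock: 20.22
tool_pos: [0.5196, -0.1861, 0.0487]
eef_rot: [0.557, 0.436, -0.436, -0.557]
contact_force: [-5.4, 0.6, 4.6]
opening: 0.584
t 20.22 pos [ 0.5196 -0.1861  0.0487] yaw 76.08 shift mm [ 0.8  0.1 -0.1] rotvec [ 0.0007 -0.0003 -0.0006] F [-5.4  0.6  4.6] open 51.4 q [ 0.64  0.98 -0.67  1.9   1.02  0.65  0.64]
clock: 20.47
tool_pos: [0.5195, -0.1861, 0.0486]
eef_rot: [0.558, 0.436, -0.436, -0.556]
contact_force: [-5.1, -0.4, 9.6]
opening: 0.585
t 20.47 pos [ 0.5195 -0.1861  0.0486] yaw 76.08 shift mm [ 0.8  0.  -0.1] rotvec [ 0.002  -0.0004 -0.0008] F [-5.1 -0.4  9.6] open 51.5 q [ 0.64  0.98 -0.67  1.9   1.02  0.65  0.64]
```

```bash
python3 -m inch '[[0,-1,0.6,0,0,0],[0,0,0.6,0,0,0],[0,0,0,0,0,0],[0,0,0,0,0,0]]'; python3 g.py .5198 -.1853 .0486 76.1;python3 -m inch '[[0,0,0.7,0,0,0],[0,0,0,0,0,0],[0,0,0,0,0,0]]'; python3 g.py .5198 -.1853 .0486 76.1
```

```text
clock: 20.8
tool_pos: [0.5195, -0.186, 0.0489]
eef_rot: [0.558, 0.436, -0.435, -0.556]
contact_force: [2.1, -2.3, -2.1]
opening: 0.588
t 20.8 pos [ 0.5195 -0.186   0.0489] yaw 76.06 shift mm [ 0.8  0.3 -0.2] rotvec [ 0.0035 -0.0006  0.0001] F [ 2.1 -2.3 -2.1] open 51.8 q [ 0.64  0.97 -0.67  1.9   1.02  0.65  0.64]
clock: 21.05
tool_pos: [0.5194, -0.186, 0.0489]
eef_rot: [0.558, 0.437, -0.435, -0.556]
contact_force: [5.8, -2.3, -2.9]
opening: 0.581
t 21.05 pos [ 0.5194 -0.186   0.0489] yaw 76.06 shift mm [ 0.8  0.3 -0.2] rotvec [ 0.0047 -0.0007  0.0003] F [ 5.8 -2.3 -2.9] open 51.2 q [ 0.64  0.97 -0.67  1.9   1.02  0.65  0.64]
```

Carton is against the stop (force reversed). Settling, then letting go.

```bash
python3 -m inch '[[0,0.6,-1,0.004,0,0],[0,0,0,0,0,0],[0,0,0,0,0,0],[0,0,0,0,0,0]]'; python3 g.py .5198 -.1853 .0486 76.1;python3 -m inch '[[0,0,0,0,0,0],[0,0,0,0,0,0],[0,0,0,0,0,0],[0,0,0,0,0,0],[0,0,0,0,0,0],[0,0,0,0,0,0]]' 75; python3 g.py .5198 -.1853 .0486 76.1
python3 - <<'E'
from h import *
s=wrist('w8')
E
```

```text
clock: 21.38
tool_pos: [0.5194, -0.1859, 0.0486]
eef_rot: [-0.557, -0.436, 0.436, 0.557]
contact_force: [3.3, -3.4, 4.7]
opening: 0.589
t 21.38 pos [ 0.5194 -0.1859  0.0486] yaw 76.08 shift mm [ 0.7  0.  -0.2] rotvec [-0.0008 -0.0004 -0.0001] F [ 3.3 -3.4  4.7] open 51.9 q [ 0.64  0.98 -0.67  1.9   1.01  0.65  0.65]
clock: 21.88
tool_pos: [0.5175, -0.1852, 0.0477]
eef_rot: [-0.555, -0.435, 0.437, 0.558]
contact_force: [-0.3, -0.2, -0.3]
opening: 0.851
t 21.88 pos [ 0.5175 -0.1852  0.0477] yaw 76.1 shift mm [ 0.5 -0.9 -2.3] rotvec [-0.0049  0.      0.0001] F [-0.3 -0.2 -0.3] open 75.0 q [ 0.64  0.98 -0.67  1.9   1.01  0.65  0.65]
21.8833 [ 0.5175 -0.1852  0.0477] [ 0.64  0.98 -0.67  1.9   1.01  0.65  0.65] 0.851 [-0.3 -0.2 -0.3]
[[ 2.402e-01 -4.700e-03 -9.707e-01]
 [ 9.707e-01  1.300e-03  2.402e-01]
 [ 1.000e-04 -1.000e+00  4.900e-03]]
```

View pics/w8.png

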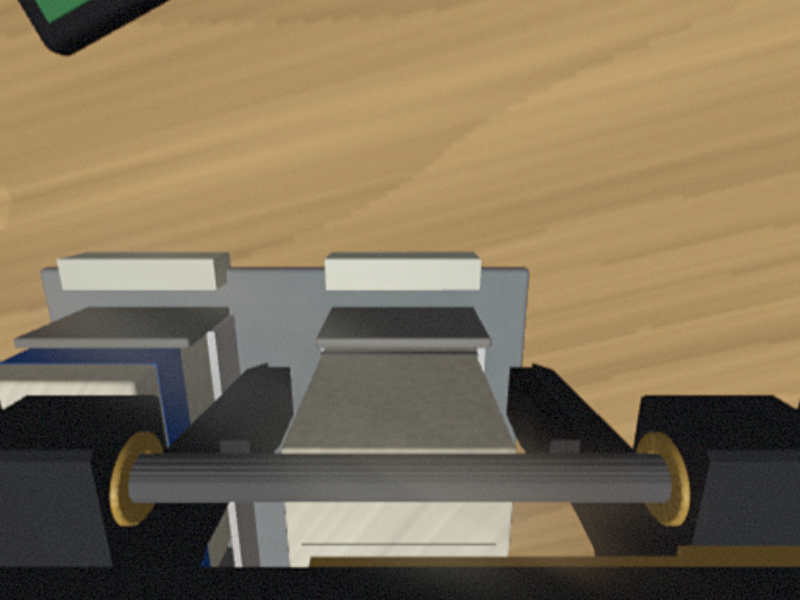

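The carton face meets the stop at (403,345), with the fingers clear on both sides. Withdrawing straight up and back.

```bash
python3 -m inch '[[0,-8,0,0,0,0],[0,-18,0,0,0,0],[0,-25,0,0,0,0],[0,-30,0,0,0,0],[0,-35,0,0,0,0],[0,-35,0,0,0,0],[0,-35,0,0,0,0],[0,-15,10,0,0,0],[0,0,20,0,0,0],[0,0,20,0,0,0],[0,0,0,0,0,0],[0,0,0,0,0,0]]' 80
python3 - <<'E'
from h import *
from plant import r
def ty(p):return p[...,0]*.2402+p[...,1]*.9707
def tx(p):return p[...,0]*.9707-p[...,1]*.2402
s=wrist('w9')
t=r.snapshot('scene');cv2.imwrite('pics/sc9.png',cv2.resize(t['img'][:,:,::-1],(800,600)))
cv2.imwrite('pics/sc9c.png',cv2.resize(t['img'][120:215,150:280,::-1],(780,570),interpolation=cv2.INTER_CUBIC))
for n,s in(('w',s),('s',t)):
    P=cloud(s)
    m=(abs(P[...,2]-.105)<.0045)&(abs(ty(P)+.055)<.04)&(abs(tx(P)-.55)<.04)
    q=P[m];print(n,m.sum())
    if m.sum()>20:
        rc=cv2.minAreaRect((q[:,:2]*1000).astype(np.float32));print(q.mean(0).round(4),rc,tx(q).min(),tx(q).max(),np.percentile(ty(q),[1,99]),np.median(q[:,2]))
    m=(abs(ty(P)+.055)<.02)&(P[...,2]>.05)&(P[...,2]<.1)&(tx(P)<.56)&(tx(P)>.5);print('front',[ (z,np.median(tx(P[m&(abs(P[...,2]-z)<.006)])).round(4)) for z in(.06,.07,.08,.09)])
E
```

```text
clock: 22.93
tool_pos: [0.4694, -0.1737, 0.2498]
eef_rot: [-0.556, -0.435, 0.437, 0.558]
contact_force: [0.4, 1.2, 0.5]
opening: 0.908
22.9333 [ 0.4694 -0.1737  0.2498] [ 0.83  0.65 -0.94  1.9   0.65  0.94  0.9 ] 0.908 [0.4 1.2 0.5]
[[ 2.398e-01 -4.000e-03 -9.708e-01]
 [ 9.708e-01 -1.000e-04  2.398e-01]
 [-1.100e-03 -1.000e+00  3.800e-03]]
w 1598
[ 0.5193 -0.1861  0.1054] ((521.1825561523438, -186.77024841308594), (51.92147445678711, 38.03518295288086), 76.24083709716797) 0.5317511291874026 0.5698118798348282 [-0.08129722 -0.03070576] 0.10568277107381696
front [(0.06, np.float64(0.5324)), (0.07, np.float64(0.5324)), (0.08, np.float64(0.5324)), (0.09, np.float64(0.5323))]
s 126
[ 0.5244 -0.1841  0.1051] ((523.58251953125, -186.86785888671875), (56.56336212158203, 38.82889175415039), 72.80767822265625) 0.5333820143169651 0.5736167985520438 [-0.0824577  -0.02807246] 0.10516732229460712
front [(0.06, np.float64(nan)), (0.07, np.float64(nan)), (0.08, np.float64(nan)), (0.09, np.float64(0.552))]
  return _methods._mean(a, axis=axis, dtype=dtype,
  ret = ret.dtype.type(ret / rcount)
```

View pics/w9.png

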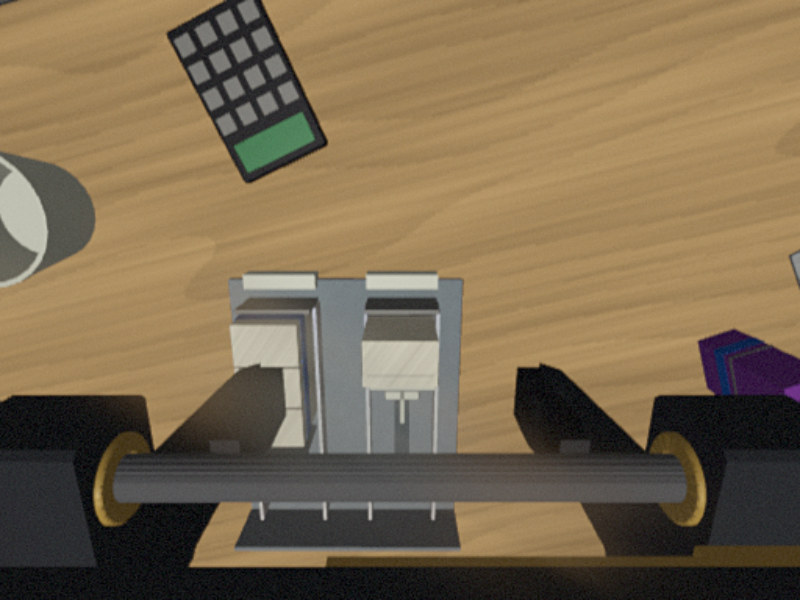

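View pics/sc9c.png

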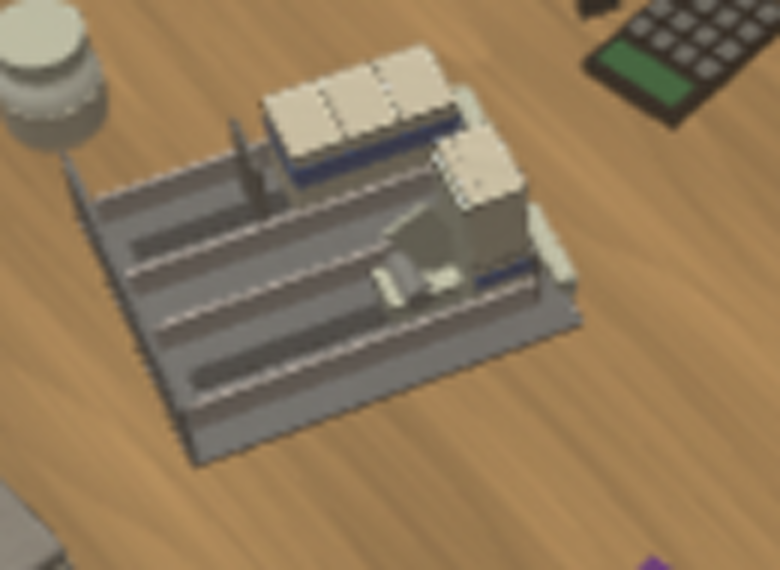

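View pics/sc9.png

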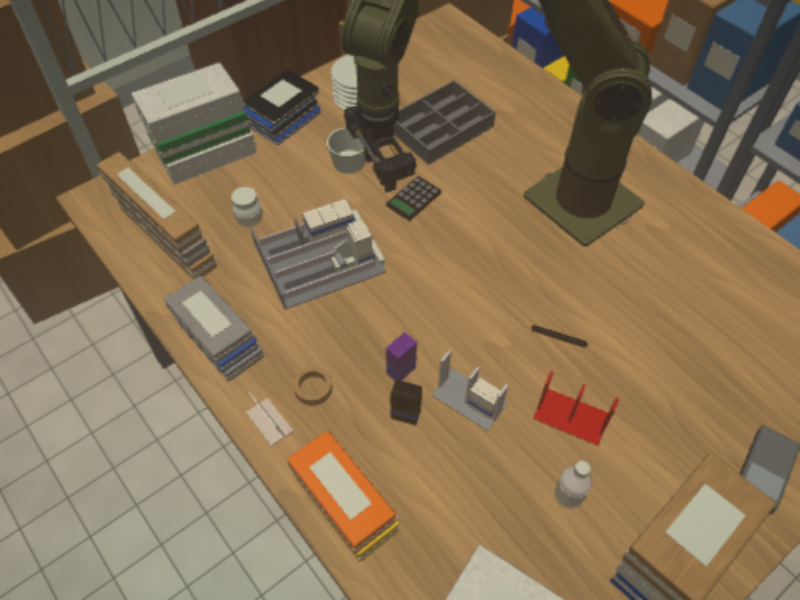

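Front face is at 0.5324 (stop inner face 0.532) and vertical, and the top is at 0.106. Carton plus pusher plate measure 38 mm deep, so the pusher is closed up behind. The wide view shows the short carton, look-alikes and bystanders unmoved.

```bash
python3 -c "
from plant import r
print(r.finish_job())"
```

```text
the job is handed in; nothing more can be done
None
```

I loaded the tall carton into the empty lane and handed the job in at about 23 s of the 69 s allowed. I took it from the rack by its broad faces, stood it on the counter and let go. I then regripped it by its narrow sides, pressed the pusher back about 30 mm, lowered it behind the stop and released it.

**Last checks:**
- **Position:** the broad face is vertical at the stop, 0.5324 m along the tray against about 0.532 m for the stop.
- **Height:** the carton's top is at 0.1057 m, against 0.106 m expected on the lane floor.
- **Pusher:** carton and pusher plate together measure 38 mm deep (34 + 4), so the pusher is closed up behind it.
- **Surroundings:** by eye in the last scene view, the other items sit where they were. The gripper was clear of everything.

**Differences from plan:**
- I stood the carton down at 0.475 m ahead instead of 0.44 m, because the sixth joint neared its limit there.
- The scene camera's depth reads the carton about 2–5 mm further along the lane than the wrist camera does. I relied on the closer wrist view.

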